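# Fit the brake spring on a strapping-reel dispenser

## Task

Fit the loose tension spring to the brake of the strapping dispenser: put its hook fully down into the end hole of the brake arm (the hole farthest from the pivot), then stretch the spring and drop its eye over the grooved anchor post and let it settle under the post's head, so that the spring pulls the brake arm in against the reel. Feel the hook in without forcing it, do not overstretch the spring, let go of everything and leave the other things on the table where they are.

Things in the scene. Friction and masses are not known exactly. Their poses are not given: they have to be found in the camera images.
- spring: Loose used tension spring of bright steel wire, 135 g: coil body 70 mm long, 15 mm diameter, hook at one end, eye at the other. Origin on the coil axis, mid-way when slack; x axis along the coil from hook to eye. It starts level on the table on its hook tip and eye, coil axis 12 mm up. Only the few middle turns stretch: about 2 N to start, then 0.4 N per mm; more than 40 mm of stretch ruins it.
- hook_end (a point): On the coil axis, mid-way along the 26 mm of dead coils next to the hook: where to grip that end. x as spring. Hook: a 3 mm wire shank leaves the coil 13 mm from here, 2 mm below the axis; 40 mm from here it bends down into a round-tipped prong, its tip 12 mm below the axis and 0.5 mm back towards the coil. Use has bent the shank: the prong may stand up to 6 mm to either side of the line.
- eye_end (a point): On the coil axis, in the middle of the 26 mm of dead coils next to the eye: the place to grip that end. 44 mm from hook_end when slack. x axis as spring. With only the hook in its hole, this end drops and the eye rests on the dispenser's base plate.
- eye (a point): Centre of the spring's eye, a closed round loop of 3 mm wire lying flat, 17 mm inside and 23 mm outside diameter, 10.5 mm below the coil axis and 30 mm beyond eye_end. Slack distance from the prong's bend to this centre: 114 mm.
- brake_arm (a joint): Angle of the brake arm about its upright pivot, rad: 0 = shoe resting on the reel (closed stop), up to 0.10 = swung away. Stiff pivot: about 2.5 N at the end hole moves it and it stays where left. The arm is a flat steel bar 24 mm wide, 6 mm thick, top face 34 mm above the table and 28 mm above the base plate, with three 4.6 mm holes 14 mm apart along it near its free end.
- hole (a point): Centre of the mouth of the end hole (4.6 mm diameter, through the 6 mm bar) on the arm's top face; 240 mm from the pivot, 12 mm from the arm's free end. x axis along the arm to the pivot, y towards the reel side (where the post is), z up. With the hook fully down its shank lies on the arm, the coil axis there 3.5 mm above this point and the tip 8.5 mm below it.
- post (a point): On the axis of the upright anchor post, mid-height of the groove for the eye, 7 mm above the base plate. Neck 9 mm diameter up to 4.5 mm above this point, then a domed head 13 mm in diameter, its top 10 mm above this point; with the coil level the eye just clears it. It passes only if centred (1.5 mm play). Fitted, the spring is stretched about 23 mm and pulls 11 N; passing takes 4 mm more.
- dispenser: Strapping dispenser fixed to the table: grey steel base plate 335 x 320 x 6 mm with a reel of strapping flat on it (210 mm diameter, top 64 mm up, axis at x +35, y +135 mm from this origin). Origin on the table surface. In its axes (mm) the arm's pivot is at x +90, y -10, the post at x -150, y +131, the closed arm's end hole at x -150, y -10, z 34, so 141 mm from the post.
- grease_tin: Bystander: small aluminium tin, 40 mm diameter, 32 mm high, standing on the base plate beyond the post. Origin at its underside.
- pliers: Bystander: red-handled pliers about 145 mm long, on the table on the right. Origin at its underside.
- knife: Bystander: black utility knife about 140 mm long, on the robot's side of the dispenser. Origin at its underside.
- tape_roll: Bystander: roll of brown parcel tape, 96 mm diameter, 48 mm high, to the right of the dispenser. Origin at its underside.
Not all that is in view belongs to the job. Several things have the shape of the spring; the one meant has the colours described above.

How it is judged:
On the way, in this order (a step that is already met when the one before it is completed fails the run):
1. the hook is down in the end hole of the brake arm (horizontal distance between hook_end and hole between 0.035 and 0.046 m and (z of hook_end in the frame of hole below 0 m or (z of hook_end in the frame of hole below 0.0025 m and z of eye in the frame of hole above -0.0225 m) or (z of hook_end in the frame of hole below 0.006 m and z of eye in the frame of hole above -0.012 m)) and angle between hook_end's own z axis and vertical below 0.4 rad), for 0.2 s.
2. the eye is over the anchor post, under its head, with the hook still in the hole (horizontal distance between hook_end and hole between 0.035 and 0.046 m and z of hook_end in the frame of hole below 0.005 m and horizontal distance between eye and post below 0.0075 m and z of eye in the frame of post below 0.0055 m), for 0.2 s.
At the end, for the whole second after the job is handed in: Hook down in the end hole (hook_end 35 to 46 mm from it, under 5 mm above the arm's top and within 5.5 mm of square to it); eye round the post under its head (centre within 7.5 mm of its axis, under 5.5 mm above the groove's middle); brake arm within 0.01 rad of closed; nothing held (all of step 2 and x of hook_end in the frame of hole between -0.0055 and 0.0055 m and value of joint brake_arm below 0.01 rad); the robot touches nothing.
It fails at once if the hook is forced: the spring and the brake arm press on each other with more than 25 N (contact force between spring and brake_arm above 25 N).
It fails at once if the spring is overstretched: more than 40 mm (distance between hook_end and eye_end above 0.084 m).
It fails at once if the spring is forced: it bears on the dispenser, hook and eye together, with more than 50 N (contact force between spring and dispenser above 50 N).
It fails at once if a bystander is moved by more than 30 mm (distance of any of grease_tin, pliers, knife, tape_roll from where it was at the start of the episode above 0.03 m).
It also fails if it takes over 67 s, if anything falls off the work surface, if the arm or the gripper's body presses on something with over 40 N, if the wrist force passes 120 N, or if a joint passes its speed limit or range.

## Robot

A 6-joint arm with a two-finger parallel gripper is mounted at the origin on the work surface. World frame = base frame: x ahead of the robot, y to its left, z up, the work surface at z = 0. Lengths are in m, angles in rad, forces in N, time in s.
With the tool pointing down it reaches from about 0.3 to 0.875 m from the base axis. Payload 4.2 kg.
Tool frame: the origin (TCP) lies at the very end of the fingers, on their centre line; the grasp point (between the pads) lies 19 mm behind it (grasp_offset is the distance from the TCP to the grasp point, in m); z points along the fingers, y is the line along which they close (so a half turn about z gives the same grasp; the last joint's range is limited). The gripper opens to 85 mm and grips with 20 to 120 N. Pads are 22 mm wide; open, the fingers measure 114 mm over their backs; the gripper's body (76 mm by 85 mm) begins 54 mm behind the grasp point. The pads swing forward as they close: fully open they stand 13 mm farther back than shut.
Start: joints at [1.3, 0.32, 1.565, -0, 1.257, -0.02], TCP at [0.143, 0.557, 0.231] pointing down, gripper open.
Joint ranges: [-3.11, 3.11], [-0.84, 2.01], [0.21, 2.61], [-1.34, 4.49], [0.05, 2.63], [-2.56, 2.56]. Speed limits (rad/s): [2.57, 2.57, 3.14, 3.14, 3.14, 3.14].

## Interface

Orientations are given as a unit quaternion [x, y, z, w].
In Python, from plant import * gives the robot as it stands. The module is installed in compiled form; this text tells all that it offers.
- The arm moves only by the tool drive_tool, never from a script. Its arguments are lists of equal length, an entry for each row: "linear": the shift along the tool's x, y, z each as a share of 0.2 m, from -1 to 1, a list of three; "angular": the turn, a rotation vector about the tool's x, y, z each as a share of 360 degrees, from -1 to 1, a list of three. A call has 1 to 20 rows; each row is the pose to reach, as a shift and turn from the pose commanded when the call began, along the tool's axes at that moment, turning the shorter way round; what a row does not reach only later rows make up. A row lasts 1/12 s, in which the tool goes at most 41.7 mm and 7.16 degrees, less where a joint would pass 70% of its speed; a pose out of reach is approached as far as the arm can. A call with a number of a shift or a turn outside -1 to 1 is refused whole. A call with a gripper value outside its range is refused whole. "fingers" is the closure, from -1 (fully open) to 1 (shut), set as the call begins (left out, the last holds). The fingers move at their own pace and stop on an object; the grip force is fixed at half the most. Time passes only in rows, so rows that repeat a pose let the fingers close. It gives the time, the measured TCP pose, the force, the opening and the grip force at its end, in the units of the state.
- get_state(): the state, without advancing time (a new reading comes with each control period).
- capture(name): name is "scene" or "top"; returns a dict with "frame" (420x560x3 uint8, blue, green, red), "fx", "fy", "cx", "cy" (pixels), "R" (3x3) and "t" (3): a world point X has camera coordinates R X + t. Camera axes: x right, y down, z forward; pixel columns grow to the right and rows downward; lengths in m; the calibration is good to about 2 mm. A picture is of the moment at which its call begins. There is no depth.
- close_job(): hands the job in; it is judged then, once.
Trained networks look in a picture, given as the dict that the camera call returned (one of the last four; its "shot" number tells which), for a name from the list of things; names that differ only in an ending like _2 or _b are one class to them, and where a whole thing is asked for, a point or a joint stands for the part that bears it (a point fixed in the world has none). Each returns a list of dicts, best first, with "score" (0 to 1); they miss things now and then, are a little off and sometimes report something else, mostly with a low value. They report only what shows in the picture. A call takes as long as a camera call. They do not tell look-alikes from the thing itself.
- look_for(picture, target): "centre" ([x, y, z] in m, in the coordinates of the camera as it stood for that picture, good to about 4 mm: the middle of the surface that is visible of it).
The state is a dict: "clock": time; "qpos": joint angles; "qvel": joint speeds; "effort": joint torques, N m; "ee_pos": TCP position; "tool_rot": TCP orientation; "ft_force": force on the tool from outside, world axes, zero at the start; "ft_torque": the same for the moment, N m; "opening": opening from 0.0 (shut) to 1.0 (fully open); "finger_force": force on a finger pad.
Only numpy, scipy, OpenCV 4.12 (cv2) and the standard library are available. Lean on these libraries where they do the work, as an engineer would, in place of code of your own. Each camera call takes 0.05 s, during which the arm holds its last target. There are 200 camera calls.

## Working session

There is one attempt and no reset: what is moved stays moved. The work goes in short steps, Python scripts to look and compute and a tool call to move; the robot and the scene stay as the last step left them, time stands still between calls to the robot, and variables do not carry over. Pictures are saved under pics/ and viewed, at most 10 in all, crops included, and the job is handed in when it is done.

Besides the shell and the picture viewer there is one more tool, called after "Call:" in YAML: its name, and indented under it one key for each argument. drive_tool: Moves the arm, as the interface text tells. Its arguments: {"type":"object","properties":{"linear":{"type":"array","items":{"type":"array","items":{"type":"number"}}},"angular":{"type":"array","items":{"type":"array","items":{"type":"number"}}},"fingers":{"type":"number"}},"required":["linear","angular"]}

```bash
mkdir -p pics; cat > h.py <<'E'
from plant import *
import numpy as np, cv2
from scipy.spatial.transform import Rotation as Ro
def w(p,c): return np.array(p['R']).T@(np.array(c)-np.array(p['t']))
def px(p,X):
    c=np.array(p['R'])@np.array(X)+np.array(p['t']); return np.array([p['fx']*c[0]/c[2]+p['cx'],p['fy']*c[1]/c[2]+p['cy']])
def ray(p,u,v,z):
    R=np.array(p['R']);t=np.array(p['t']);o=-R.T@t
    d=R.T@np.array([(u-p['cx'])/p['fx'],(v-p['cy'])/p['fy'],1]); return o+d*(z-o[2])/d[2]
E
python3 - <<'E'
from h import *
for n in ['scene','top']:
    p=capture(n); cv2.imwrite(f'pics/{n}0.png',p['frame']); print(n,p['fx'],-np.array(p['R']).T@np.array(p['t']),np.round(p['R'],2).tolist())
    for o in ['spring','hook_end','dispenser','brake_arm','grease_tin','tape_roll','knife','pliers']:
        for r in look_for(p,o)[:4]:
            x=w(p,r['centre']); print(o,round(r['score'],2),x.round(3),px(p,x).round())
s=get_state();print(s)
E
```

```text
scene 483.3016748411013 [ 0.86963969 -0.8209517   0.8408539 ] [[0.89, 0.45, 0.01], [0.32, -0.62, -0.72], [-0.32, 0.64, -0.7]]
spring 0.89 [ 0.421 -0.467  0.015] [153. 315.]
spring 0.73 [ 0.523 -0.269  0.015] [248. 262.]
spring 0.69 [0.321 0.147 0.016] [258. 133.]
spring 0.65 [ 0.255 -0.432  0.013] [100. 272.]
hook_end 0.69 [0.323 0.147 0.013] [258. 134.]
hook_end 0.63 [ 0.257 -0.432  0.015] [100. 272.]
hook_end 0.56 [ 0.522 -0.269  0.017] [248. 262.]
hook_end 0.52 [ 0.426 -0.47   0.015] [154. 318.]
dispenser 0.6 [0.652 0.034 0.011] [354. 196.]
dispenser 0.45 [ 0.363 -0.286  0.01 ] [182. 244.]
brake_arm 0.8 [ 0.677 -0.043  0.037] [353. 211.]
grease_tin 0.66 [0.652 0.033 0.007] [353. 197.]
grease_tin 0.61 [0.476 0.132 0.028] [306. 148.]
tape_roll 0.66 [ 0.692 -0.27   0.039] [321. 285.]
tape_roll 0.31 [ 0.514 -0.245  0.016] [250. 253.]
tape_roll 0.24 [ 0.676 -0.045  0.032] [352. 213.]
knife 0.92 [ 0.379 -0.106  0.01 ] [230. 196.]
pliers 0.93 [ 0.362 -0.29   0.012] [181. 244.]
pliers 0.36 [0.653 0.033 0.008] [354. 197.]
top 431.53859826911196 [ 0.34934838 -0.11647873  1.09766857] [[0.0, 
[... 700 characters left out ...]
 0.015] [339. 274.]
{'clock': 0.9, 'qpos': array([ 1.30001950e+00,  3.19602684e-01,  1.56450768e+00, -1.75376854e-05,
        1.25740614e+00, -1.99955623e-02]), 'qvel': array([ 0.00046496, -0.0011156 , -0.00014968,  0.00034123,  0.00124292,
       -0.00023517]), 'effort': array([-6.21729523e-04, -4.15391886e+01, -2.34427571e+01, -1.08154907e-04,
        1.81525106e-04, -1.58772059e-05]), 'ee_pos': array([0.14269678, 0.55702132, 0.23133341]), 'tool_rot': array([1.25059628e-01, 9.92149227e-01, 3.64654516e-05, 1.37700393e-05]), 'ft_force': array([-0.58982182,  0.01624009,  0.61914023]), 'ft_torque': array([ 0.01526341, -0.07428378, -0.0019663 ]), 'finger_force': 0.0, 'opening': 0.9999309150292}
```

```bash
python3 - <<'E'
import cv2,numpy as np
t=cv2.imread('pics/top0.png'); s=cv2.imread('pics/scene0.png')
cv2.imwrite('pics/topL.png',cv2.resize(t,(800,600),interpolation=cv2.INTER_CUBIC))
c=[]
for im,pts in((t,[(403,317),(332,210),(416,248),(168,287)]),(s,[(100,272),(248,262),(153,316),(258,133)])):
    r=[cv2.resize(im[max(0,v-28):v+28,max(0,u-33):u+33],(200,170),interpolation=cv2.INTER_CUBIC) for u,v in pts]; c.append(np.hstack(r))
cv2.imwrite('pics/cands.png',np.vstack(c))
E
```

```text
(no output)
```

View pics/topL.png

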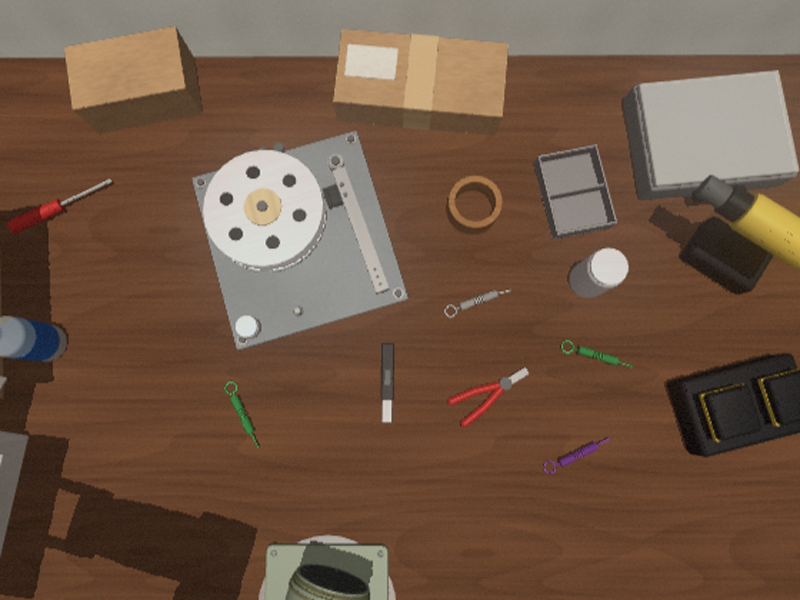

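View pics/cands.png

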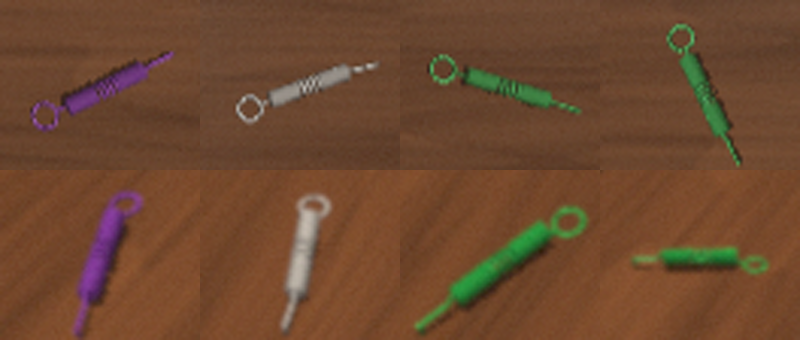

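Candidates in top: purple (403,317), steel-grey (332,210), green (416,248) and (168,287). The bright-steel one at top (332,210) / scene (248,262) fits; its eye is to +y (315,218) and its hook to −y (357,204). The crop confirms it. Next come the post, the hole and the spring enlarged.

```bash
python3 - <<'E'
from h import *
import json
p=capture('scene');q=capture('top')
json.dump({k:{a:np.array(v[a]).tolist() for a in('fx','fy','cx','cy','R','t')} for k,v in(('scene',p),('top',q))},open('cal.json','w'))
T=q['frame'];S=p['frame']
hole=ray(q,268,201,.034);post=ray(q,208,218,.023);print(hole,post,px(p,hole),px(p,post))
a=px(p,hole);b=px(p,post);m=((a+b)/2).astype(int);print(m)
f=lambda im,u,v,W,H,k:cv2.resize(im[v:v+H,u:u+W],(W*k,H*k),interpolation=cv2.INTER_CUBIC)
top=f(T,200,182,100,45,8); sc=f(S,m[0]-50,m[1]-19,100,37,8)
print('scene crop origin',m[0]-50,m[1]-19)
cv2.imwrite('pics/hp.png',np.vstack([top,sc[:240]]))
# spring mask
for n,c,(u,v) in(('top',q,(332,210)),('scene',p,(248,262))):
    hsv=cv2.cvtColor(c['frame'],cv2.COLOR_BGR2HSV); mk=((hsv[...,1]<70)&(hsv[...,2]>95)).astype(np.uint8)
    sub=np.zeros_like(mk);sub[v-34:v+34,u-34:u+34]=mk[v-34:v+34,u-34:u+34]
    print(n);print('\n'.join(''.join('#' if x else '.' for x in r) for r in sub[v-30:v+30,u-34:u+34] if r.any()))
    ys,xs=np.nonzero(sub);print(xs.min(),xs.max(),ys.min(),ys.max())
E
```

```text
[ 0.54154711 -0.09466746  0.034     ] [0.50003534 0.05659013 0.023     ] [291.09197136 207.57983556] [301.79434466 168.32215645]
[296 187]
scene crop origin 246 168
top
...............................................##.......####........
.............................................#############..........
..........................................#############.............
........................................###########.................
.....................................##############.................
.................................################...................
...............................######.#.######......................
............................################........................
..........................########.#.#.#............................
.......................#############.#..............................
................###.....##########..................................
...............#####....#########...................................
..............##...####..#####......................................
.............##.....###..###......
[... 2822 characters left out ...]
..........................##...................................
..............................###...................................
..............................##....................................
..............................##....................................
.............................###....................................
.............................##.....................................
.............................##.....................................
............................##......................................
............................##......................................
.............................#......................................
242 257 243 286
```

View pics/hp.png

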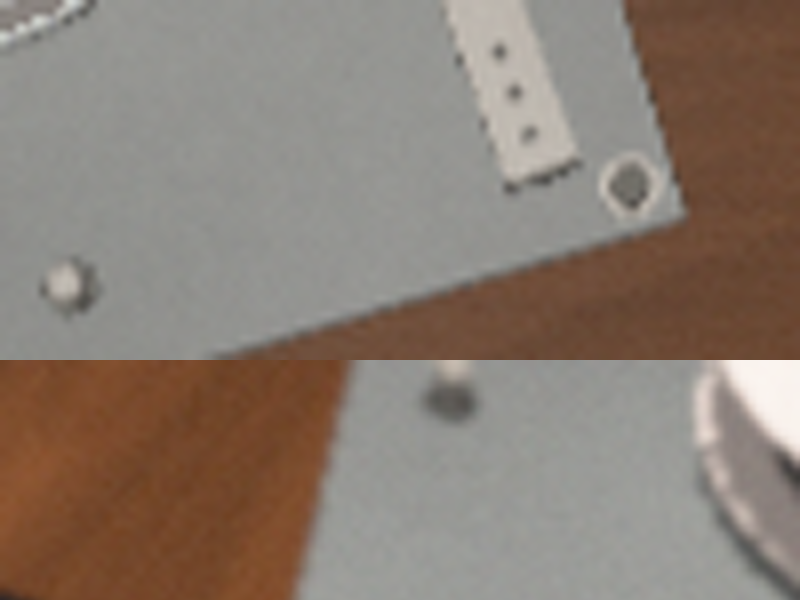

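Top view: end hole at (265.8,198.3), post head at (208.1,217.2); the arm is swung open a little. Now a sub-pixel measurement of the spring axis, the prong offset and the dispenser.

```bash
cat >> h.py <<'E'
def spring_profile(c,u0,v0,z=.012,hw=36):
    """ground-plane map of 'greyness' around spring, returned as points/weights at height z"""
    f=cv2.resize(c['frame'],None,fx=4,fy=4,interpolation=cv2.INTER_CUBIC)
    hsv=cv2.cvtColor(f,cv2.COLOR_BGR2HSV).astype(float)
    ys,xs=np.mgrid[4*(v0-hw):4*(v0+hw),4*(u0-hw):4*(u0+hw)]
    wt=np.clip((110-hsv[ys,xs,1])/60,0,1)*(hsv[ys,xs,2]>75)
    u=(xs+.5)/4-.5;v=(ys+.5)/4-.5
    R=np.array(c['R']);t=np.array(c['t']);o=-R.T@t
    d=np.stack([(u-c['cx'])/c['fx'],(v-c['cy'])/c['fy'],np.ones(u.shape)],-1)@R
    P=o+d*((z-o[2])/d[...,2])[...,None]
    k=wt>0.05
    return P[k][:,:2],wt[k]
E
python3 - <<'E'
from h import *
for n,u,v in(('top',332,212),('scene',248,264)):
    c=capture(n)
    P,W=spring_profile(c,u,v)
    # initial axis by PCA then refine on coil part
    m=np.average(P,0,W);d=np.linalg.svd(((P-m)*np.sqrt(W)[:,None]),full_matrices=False)[2][0]
    if d[1]<0:d=-d   # hook->eye is +y
    for it in range(4):
        e=np.array([-d[1],d[0]]);s=(P-m)@d;l=(P-m)@e
        k=(abs(s)<.03)&(abs(l)<.012)
        # shift center: use coil extents later
        mm=np.average(P[k],0,W[k]);A=np.polyfit(s[k],l[k],1,w=np.sqrt(W[k]));
        d=d+e*A[0];d/=np.linalg.norm(d);m=m+e*A[1]
    e=np.array([-d[1],d[0]]);s=(P-m)@d;l=(P-m)@e
    print(n,'m',m.round(4),'d',d.round(4),'yaw',np.arctan2(d[1],d[0]))
    for b in np.arange(-.09,.09,.004):
        k=(s>=b)&(s<b+.004)
        if W[k].sum()>1: print(round(b+.002,3),round(W[k].sum(),1),'lat mm',round(1e3*np.average(l[k],weights=W[k]),2),'w',round(1e3*(l[k].max()-l[k].min()),1))
q=c if n=='top' else capture('top')
H=ray(q,265.8,198.3,.034);Po=ray(q,208.06,217.2,.022);print('hole',H,'post',Po,np.linalg.norm((H-Po)[:2]))
E
```

```text
top m [ 0.5209 -0.2573] d [-0.3513  0.9362] yaw 1.9297967832088405
-0.068 13.1 lat mm 3.34 w 4.9
-0.064 44.1 lat mm 3.46 w 5.9
-0.06 51.6 lat mm 2.86 w 7.2
-0.056 38.7 lat mm 2.36 w 5.8
-0.052 49.4 lat mm 2.13 w 6.4
-0.048 51.9 lat mm 1.46 w 7.2
-0.044 56.4 lat mm -0.05 w 11.8
-0.04 134.5 lat mm 0.07 w 15.8
-0.036 139.9 lat mm 0.29 w 15.9
-0.032 136.9 lat mm -0.1 w 15.6
-0.028 136.7 lat mm 0.19 w 15.3
-0.024 139.8 lat mm 0.33 w 16.0
-0.02 141.1 lat mm 0.1 w 15.8
-0.016 140.7 lat mm 0.07 w 16.4
-0.012 131.5 lat mm -0.02 w 16.3
-0.008 129.1 lat mm -0.17 w 15.8
-0.004 128.3 lat mm -0.37 w 15.5
0.0 132.5 lat mm -0.83 w 15.6
0.004 135.1 lat mm -0.08 w 15.5
0.008 139.2 lat mm 0.34 w 15.6
0.012 137.4 lat mm -0.16 w 15.4
0.016 139.5 lat mm 0.03 w 16.0
0.02 144.0 lat mm 0.14 w 16.1
0.024 143.6 lat mm 0.2 w 16.4
0.028 109.8 lat mm 0.19 w 16.3
0.032 31.9 lat mm 0.5 w 6.0
0.036 84.9 lat mm 1.41 w 15.7
0.04 138.6 lat mm -0.15 w 21.8
0.044 93.1 lat mm 0.07 w 24.8
0.048 87.9 lat mm 0.77 w 25.1
0.052 102.4 lat mm 2.64 w 24.0
0.056 136.2 lat mm 1.15 w 19.8
0.06 14.5 lat mm 0.6 w 8.9
scene m [ 0.5254 
[... 546 characters left out ...]

-0.004 170.8 lat mm 0.18 w 17.1
0.0 173.0 lat mm -0.02 w 17.4
0.004 171.2 lat mm -0.06 w 17.1
0.008 167.6 lat mm 0.02 w 17.0
0.012 166.8 lat mm 0.17 w 17.4
0.016 164.7 lat mm 0.04 w 17.1
0.02 162.3 lat mm -0.13 w 17.0
0.024 167.2 lat mm -0.17 w 17.3
0.028 164.9 lat mm -0.05 w 17.4
0.032 162.4 lat mm -0.15 w 17.4
0.036 161.3 lat mm -0.1 w 17.0
0.04 155.6 lat mm -0.03 w 17.2
0.044 157.1 lat mm -0.01 w 18.1
0.048 178.1 lat mm -0.79 w 21.3
0.052 187.6 lat mm -1.52 w 24.3
0.056 119.5 lat mm -1.51 w 26.0
0.06 101.2 lat mm -2.57 w 25.4
0.064 137.3 lat mm -2.42 w 23.8
0.068 65.3 lat mm -2.41 w 17.0
hole [ 0.54842151 -0.08912906  0.034     ] post [0.50221306 0.05664853 0.022     ] 0.1529258862747199
```

Spring centre ≈ (0.522,−0.265), yaw 1.93, prong +3 mm in spring y, i.e. tool −y when tool x lies along the spring. The hole–post line has yaw 1.88, nearly the same. Moving above hook_end.

Call:
drive_tool:
  linear:
    - [-0.73,-0.9,0]
    - [-0.73,-0.9,0]
    - [-0.73,-0.9,0]
    - [-0.73,-0.9,0]
    - [-0.73,-0.9,0]
    - [-0.73,-0.9,0]
  angular:
    - [0,0,0]
    - [0,0,0]
    - [0,0,0]
    - [0,0,0]
    - [0,0,0]
    - [0,0,0]
  fingers: -1

```text
clock: 1.65
ee_pos: [0.2399, 0.3428, 0.2314]
tool_rot: [0.126, 0.992, -0.001, 0.0]
ft_force: [-0.0, -0.5, -0.6]
opening: 1.002
finger_force: 0.0
```

Call:
drive_tool:
  linear:
    - [-0.73,-0.9,0]
    - [-0.73,-0.9,0]
    - [-0.73,-0.9,0]
    - [-0.73,-0.9,0]
    - [-0.73,-0.9,0]
    - [-0.73,-0.9,0]
  angular:
    - [0,0,0]
    - [0,0,0]
    - [0,0,0]
    - [0,0,0]
    - [0,0,0]
    - [0,0,0]

```text
clock: 2.15
ee_pos: [0.337, 0.1328, 0.2317]
tool_rot: [0.126, 0.992, -0.0, 0.001]
ft_force: [0.1, 0.4, 0.8]
opening: 1.001
finger_force: 0.0
```

Call:
drive_tool:
  linear:
    - [-0.73,-0.9,0]
    - [-0.73,-0.9,0]
    - [-0.73,-0.9,0]
    - [-0.73,-0.9,0]
    - [-0.73,-0.9,0]
    - [-0.73,-0.9,0]
  angular:
    - [0,0,0]
    - [0,0,0]
    - [0,0,0]
    - [0,0,0]
    - [0,0,0]
    - [0,0,0]

```text
clock: 2.65
ee_pos: [0.4344, -0.0785, 0.2315]
tool_rot: [0.126, 0.992, -0.001, 0.001]
ft_force: [0.4, 0.3, -0.2]
opening: 1.0
finger_force: 0.0
```

Call:
drive_tool:
  linear:
    - [-0.73,-0.9,0.5]
    - [-0.73,-0.9,0.5]
    - [-0.73,-0.9,0.5]
    - [-0.73,-0.9,0.5]
    - [-0.73,-0.9,0.5]
    - [-0.73,-0.9,0.5]
    - [-0.73,-0.9,0.5]
    - [-0.73,-0.9,0.5]
    - [-0.73,-0.9,0.5]
  angular:
    - [0,0,0.153]
    - [0,0,0.153]
    - [0,0,0.153]
    - [0,0,0.153]
    - [0,0,0.153]
    - [0,0,0.153]
    - [0,0,0.153]
    - [0,0,0.153]
    - [0,0,0.153]

```text
clock: 3.4
ee_pos: [0.5297, -0.2861, 0.1302]
tool_rot: [0.571, 0.821, -0.0, -0.001]
ft_force: [0.8, -0.2, 0.2]
opening: 1.001
finger_force: 0.0
```

Call:
drive_tool:
  linear:
    - [0,0,0.3]
    - [0,0,0.6]
    - [0,0,0.625]
    - [0,0,0.625]
    - [0,0,0.625]
  angular:
    - [0,0,0]
    - [0,0,0]
    - [0,0,0]
    - [0,0,0]
    - [0,0,0]

```text
clock: 3.82
ee_pos: [0.5287, -0.2844, 0.0052]
tool_rot: [0.569, 0.822, -0.0, -0.002]
ft_force: [-0.0, 0.3, 0.1]
opening: 1.0
finger_force: 0.0
```

Call:
drive_tool:
  linear:
    - [0,0,0]
    - [0,0,0]
    - [0,0,0]
    - [0,0,0]
    - [0,0,0]
    - [0,0,0]
    - [0,0,0]
    - [0,0,0]
    - [0,0,0]
    - [0,0,0]
  angular:
    - [0,0,0]
    - [0,0,0]
    - [0,0,0]
    - [0,0,0]
    - [0,0,0]
    - [0,0,0]
    - [0,0,0]
    - [0,0,0]
    - [0,0,0]
    - [0,0,0]
  fingers: 1

```text
clock: 4.65
ee_pos: [0.5302, -0.2856, 0.0072]
tool_rot: [0.57, 0.822, 0.0, 0.001]
ft_force: [-0.3, 0.3, 6.7]
opening: 0.145
finger_force: 58.7
```

Call:
drive_tool:
  linear:
    - [0,0,-0.05]
    - [0,0,-0.2]
    - [0,0,-0.4]
    - [0,0,-0.5]
    - [0,0,-0.5]
    - [0,0,-0.5]
  angular:
    - [0,0,0]
    - [0,0,0]
    - [0,0,0]
    - [0,0,0]
    - [0,0,0]
    - [0,0,0]

```text
clock: 5.15
ee_pos: [0.53, -0.2855, 0.1074]
tool_rot: [0.57, 0.822, 0.0, 0.001]
ft_force: [-0.4, 0.5, -0.8]
opening: 0.141
finger_force: 58.7
```

```bash
python3 - <<'E'
from h import *
s=get_state();print(s['ee_pos'],s['opening'],s['finger_force'],s['ft_force'])
o=[]
for n in('scene','top'):
    c=capture(n);u,v=px(c,s['ee_pos']).astype(int);print(n,u,v)
    cv2.imwrite(f'pics/g_{n}.png',c['frame'])
    im=c['frame'][max(0,v-42):v+42,u-40:u+40];o.append(cv2.resize(im,(400,420),interpolation=cv2.INTER_CUBIC));print('orig',u-40,v-42)
cv2.imwrite('pics/g1.png',np.hstack(o))
E
```

```text
[ 0.53004221 -0.28550976  0.10736275] 0.14126000309445144 58.69006812572479 [-0.38950034  0.46720636 -0.77843803]
scene 245 240
orig 205 198
top 349 200
orig 309 158
```

View pics/g1.png

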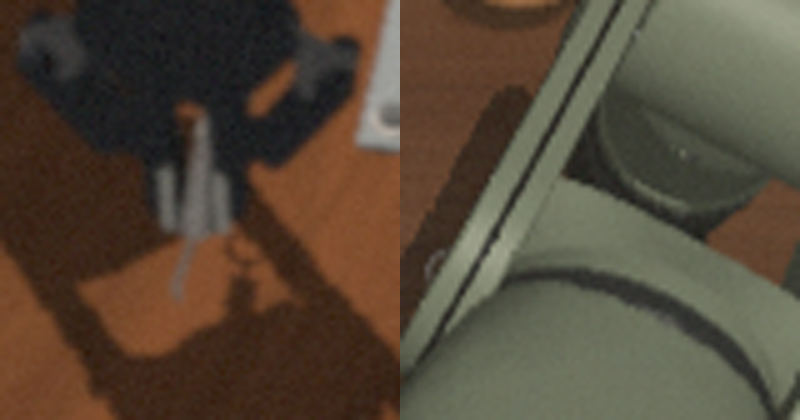

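The hook shows at scene (241,257), with the spring held about level. Now find the holes numerically in both earlier pictures.

```bash
python3 - <<'E'
from h import *
import json
cal=json.load(open('cal.json'))
g=np.array([.530,-.2855]);d=np.array([-.351,.936]);ty=np.array([.936,.351])
b=g-.040*d-.003*ty
P=cal['scene']
print('pred bend',px(P,[*b,.1102]),'tip',px(P,[*(b+.0005*d),.1002]))
H=np.array([.5484,-.0891,.034])
for n in('scene','top'):
    c=cal[n];im=cv2.cvtColor(cv2.imread(f'pics/{n}0.png'),cv2.COLOR_BGR2GRAY)
    u0,v0=px(c,H).round().astype(int);print(n,'pred hole',px(c,H))
    cr=cv2.resize(im[v0-16:v0+16,u0-16:u0+16],None,fx=8,fy=8,interpolation=cv2.INTER_CUBIC)
    bh=cv2.morphologyEx(cr,cv2.MORPH_BLACKHAT,cv2.getStructuringElement(cv2.MORPH_ELLIPSE,(33,33)))
    bh=cv2.GaussianBlur(bh,(0,0),4)
    mx=(bh==cv2.dilate(bh,np.ones((25,25))))&(bh>12)
    for y,x in np.argwhere(mx):
        u=u0-16+(x+.5)/8-.5;v=v0-16+(y+.5)/8-.5;print(round(u,2),round(v,2),bh[y,x],ray(c,u,v,.034).round(4))
    if n=='scene': cv2.imwrite('pics/sh.png',cv2.resize(cr,(512,512)))
E
```

```text
pred bend [240.46244462 255.20990521] tip [240.76299099 258.26931698]
scene pred hole [294.7490173  207.01610961]
278.56 205.19 24 [ 0.5118 -0.1009  0.034 ]
278.69 205.19 24 [ 0.5121 -0.1008  0.034 ]
278.56 205.31 24 [ 0.512  -0.1013  0.034 ]
278.69 205.31 24 [ 0.5122 -0.1011  0.034 ]
278.81 205.31 24 [ 0.5125 -0.101   0.034 ]
278.56 205.44 24 [ 0.5122 -0.1016  0.034 ]
278.69 205.44 24 [ 0.5124 -0.1015  0.034 ]
278.81 205.44 24 [ 0.5127 -0.1014  0.034 ]
278.56 205.56 24 [ 0.5124 -0.102   0.034 ]
278.69 205.56 24 [ 0.5126 -0.1019  0.034 ]
278.56 205.69 24 [ 0.5125 -0.1024  0.034 ]
278.69 205.69 24 [ 0.5128 -0.1023  0.034 ]
293.44 206.44 26 [ 0.5448 -0.0888  0.034 ]
293.56 206.44 26 [ 0.5451 -0.0886  0.034 ]
293.69 206.44 26 [ 0.5454 -0.0885  0.034 ]
293.31 206.56 26 [ 0.5447 -0.0893  0.034 ]
293.44 206.56 26 [ 0.545  -0.0891  0.034 ]
293.56 206.56 26 [ 0.5453 -0.089   0.034 ]
293.69 206.56 26 [ 0.5455 -0.0889  0.034 ]
293.81 206.56 26 [ 0.5458 -0.0887  0.034 ]
293.31 206.69 26 [ 0.5449 -0.0896  0.034 ]
293.44 206.69 26 [ 0.5452 -0.0895  0.034 ]
293.56 206.69 26 [ 0.5454 -0.0894  0.034
[... 12155 characters left out ...]
099  0.034 ]
274.19 213.31 34 [ 0.5104 -0.1102  0.034 ]
274.31 213.31 34 [ 0.5104 -0.1105  0.034 ]
271.31 213.44 35 [ 0.5101 -0.103   0.034 ]
271.44 213.44 35 [ 0.5101 -0.1033  0.034 ]
271.56 213.44 35 [ 0.5101 -0.1037  0.034 ]
273.19 213.44 34 [ 0.5101 -0.1077  0.034 ]
273.31 213.44 34 [ 0.5101 -0.108   0.034 ]
273.44 213.44 34 [ 0.5101 -0.1083  0.034 ]
273.56 213.44 34 [ 0.5101 -0.1086  0.034 ]
273.69 213.44 34 [ 0.5101 -0.109   0.034 ]
273.81 213.44 34 [ 0.5101 -0.1093  0.034 ]
273.94 213.44 34 [ 0.5101 -0.1096  0.034 ]
274.06 213.44 34 [ 0.5101 -0.1099  0.034 ]
274.19 213.44 34 [ 0.5101 -0.1102  0.034 ]
274.31 213.44 34 [ 0.5101 -0.1105  0.034 ]
274.44 213.44 34 [ 0.5101 -0.1108  0.034 ]
```

View pics/sh.png

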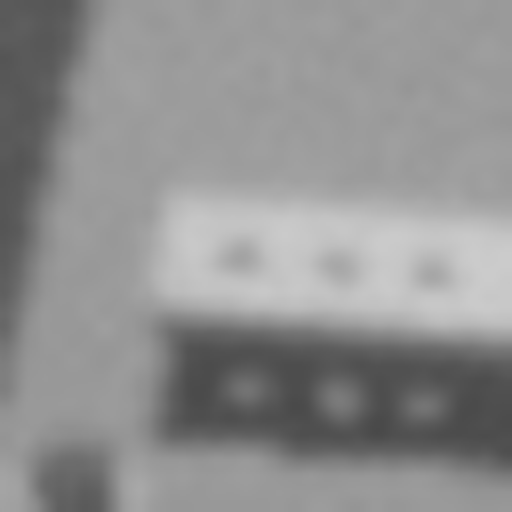

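Call:
drive_tool:
  linear:
    - [0.2,0.08,0]
    - [0.4,0.16,0]
    - [0.6,0.25,0]
    - [0.8,0.33,0]
    - [0.95,0.4,0]
    - [1.0,0.42,0]
  angular:
    - [0,0,0.003]
    - [0,0,0.006]
    - [0,0,0.0095]
    - [0,0,0.0095]
    - [0,0,0.0095]
    - [0,0,0.0095]

```text
clock: 5.75
ee_pos: [0.5364, -0.0637, 0.1042]
tool_rot: [0.593, 0.806, -0.0, -0.003]
ft_force: [-0.7, 0.9, -1.6]
opening: 0.143
finger_force: 58.8
```

```bash
cat >> h.py <<'E'
def go(T,yaw=None,s=None):
    """shares to bring TCP to T with tool x yaw"""
    s=s or get_state();R=Ro.from_quat(s['tool_rot'])
    y0=R.as_matrix()[:,0];y0=np.arctan2(y0[1],y0[0])
    print('ee',s['ee_pos'].round(4),'yaw',round(y0,3),'f',s['ft_force'].round(1),'clk',round(s['clock'],2),'lin',(R.inv().apply(np.array(T)-s['ee_pos'])/.2).round(4),'angz',None if yaw is None else round((y0-yaw)/6.2832,4))
E
python3 -c "
from h import *
go([.5381,-.0499,.0512],1.87)"
```

```text
ee [ 0.5364 -0.0637  0.1042] yaw 1.873 f [-0.7  0.9 -1.6] clk 5.75 lin [0.0621 0.0295 0.2653] angz 0.0005
```

Call:
drive_tool:
  linear:
    - [0.06,0.02,0.05]
    - [0.091,0.025,0.15]
    - [0.091,0.025,0.24]
    - [0.091,0.025,0.28]
    - [0.091,0.025,0.28]
    - [0.091,0.025,0.28]
    - [0.091,0.025,0.28]
  angular:
    - [0,0,0]
    - [0,0,0]
    - [0,0,0]
    - [0,0,0]
    - [0,0,0]
    - [0,0,0]
    - [0,0,0]

```text
clock: 6.33
ee_pos: [0.5382, -0.0504, 0.0506]
tool_rot: [0.594, 0.804, 0.0, 0.0]
ft_force: [-0.4, 0.0, -1.4]
opening: 0.147
finger_force: 58.8
```

```bash
python3 - <<'E'
from h import *
go([.5381,-.0499,.0512],1.87)
c=capture('scene');cv2.imwrite('pics/h2s.png',c['frame'])
g=get_state()['ee_pos'];d=np.array([-.295,.9555]);ty=np.array([.9555,.295])
b=g[:2]-.04*d-.003*ty
print('bend pred',b,px(c,[*b,g[2]+.0028]),'tip',px(c,[*(b+.0005*d),g[2]-.0072]))
cv2.imwrite('pics/h2.png',cv2.resize(c['frame'][176:226,256:323],None,fx=12,fy=12,interpolation=cv2.INTER_CUBIC)[:600,:800])
E
```

```text
ee [ 0.5382 -0.0504  0.0506] yaw 1.869 f [-0.4  0.  -1.4] clk 6.33 lin [ 0.0028  0.0003 -0.003 ] angz -0.0002
bend pred [ 0.54730924 -0.08949   ] [294.48867558 200.97806507] tip [294.40175875 203.87940376]
```

View pics/h2.png

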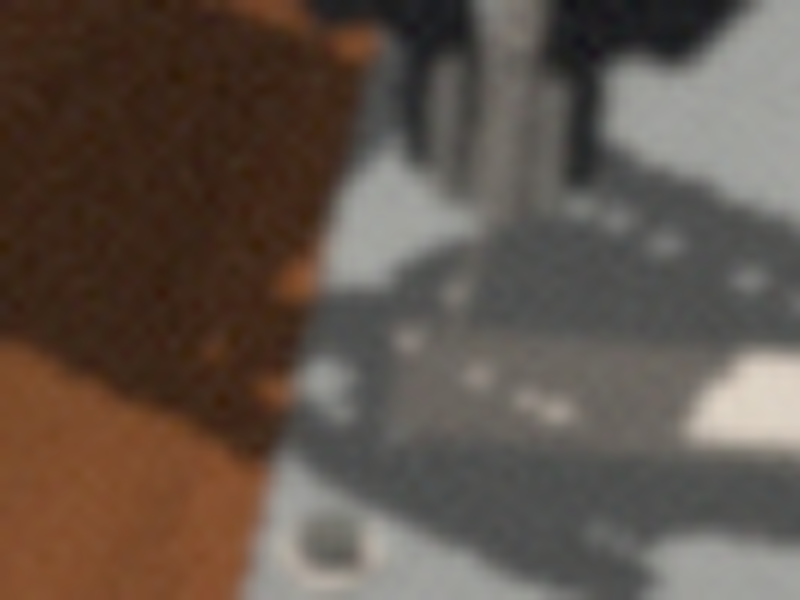

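Hook tip at scene ≈(293.9,203.5), which agrees with the prediction; the hole is at (293.55,206.6), so the alignment is within about 1 mm. Descending to touch.

Call:
drive_tool:
  linear:
    - [-0.003,-0.003,0.02]
    - [-0.003,-0.003,0.035]
    - [-0.003,-0.003,0.045]
    - [-0.003,-0.003,0.05]
    - [-0.003,-0.003,0.055]
    - [-0.003,-0.003,0.06]
    - [-0.003,-0.003,0.06]
  angular:
    - [0,0,0]
    - [0,0,0]
    - [0,0,0]
    - [0,0,0]
    - [0,0,0]
    - [0,0,0]
    - [0,0,0]

```text
clock: 6.97
ee_pos: [0.5382, -0.0509, 0.0385]
tool_rot: [0.594, 0.805, 0.0, 0.001]
ft_force: [2.4, -1.8, -1.0]
opening: 0.14
finger_force: 58.8
```

Call:
drive_tool:
  linear:
    - [-0.003,0.003,0]
    - [-0.003,0.003,0.01]
    - [-0.003,0.003,0.02]
    - [-0.003,0.003,0.025]
  angular:
    - [0,0,0]
    - [0,0,0]
    - [0,0,0]
    - [0,0,0]

```text
clock: 7.3
ee_pos: [0.5382, -0.051, 0.0331]
tool_rot: [0.594, 0.805, 0.0, 0.0]
ft_force: [1.4, -1.3, -0.2]
opening: 0.145
finger_force: 58.8
```

Call:
drive_tool:
  linear:
    - [-0.002,0.002,0.005]
    - [-0.002,0.002,0.01]
    - [-0.002,0.002,0.01]
    - [-0.002,0.002,0.01]
  angular:
    - [0,0,0]
    - [0,0,0]
    - [0,0,0]
    - [0,0,0]

```text
clock: 7.63
ee_pos: [0.5383, -0.0509, 0.0319]
tool_rot: [0.594, 0.804, 0.0, -0.0]
ft_force: [-0.2, 0.6, 5.7]
opening: 0.148
finger_force: 59.5
```

```bash
python3 - <<'E'
from h import *
go([.5381,-.0499,.0327],1.87)
c=capture('scene');cv2.imwrite('pics/h3s.png',c['frame'])
cv2.imwrite('pics/h3.png',cv2.resize(c['frame'][176:226,256:323],None,fx=12,fy=12,interpolation=cv2.INTER_CUBIC)[:600,:800])
E
```

```text
ee [ 0.5383 -0.0509  0.0319] yaw 1.87 f [-0.2  0.6  5.7] clk 7.63 lin [ 0.0052  0.0006 -0.0039] angz -0.0001
```

View pics/h3.png

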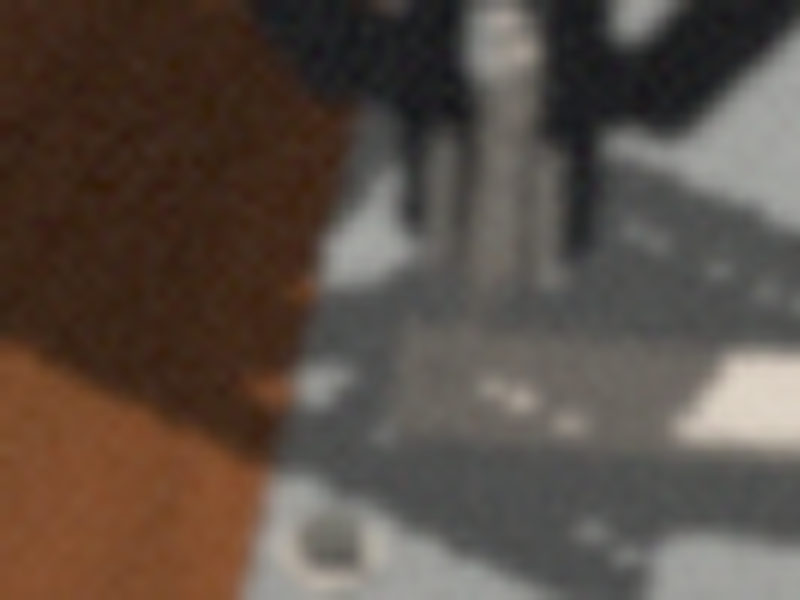

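Upward 5.7 N at exactly shank-on-arm height; the picture shows the shank lying onto the arm at the end hole (~(470,340) crop). I'll relieve the pressure and tug gently toward the post to confirm the hook is captured. This also closes the arm.

Call:
drive_tool:
  linear:
    - [0,0,-0.004]
    - [0.01,0,-0.004]
    - [0.02,0,-0.004]
    - [0.025,0,-0.004]
    - [0.025,0,-0.004]
  angular:
    - [0,0,0]
    - [0,0,0]
    - [0,0,0]
    - [0,0,0]
    - [0,0,0]

```text
clock: 8.1
ee_pos: [0.5369, -0.0463, 0.0322]
tool_rot: [0.594, 0.805, -0.0, -0.0]
ft_force: [-0.4, -1.9, 4.3]
opening: 0.142
finger_force: 59.3
```

Call:
drive_tool:
  linear:
    - [0.01,0,-0.005]
    - [0.02,0,-0.005]
    - [0.03,0,-0.005]
    - [0.03,0,-0.005]
  angular:
    - [0,0,0]
    - [0,0,0]
    - [0,0,0]
    - [0,0,0]

```text
clock: 8.43
ee_pos: [0.535, -0.0402, 0.0328]
tool_rot: [0.594, 0.805, 0.0, -0.0]
ft_force: [-0.1, -1.2, 0.8]
opening: 0.145
finger_force: 59.0
```

```bash
python3 - <<'E'
from h import *
s=get_state();go([.5381,-.0499,.0327],1.87)
c=capture('scene');cv2.imwrite('pics/h4s.png',c['frame'])
a=cv2.imread('pics/h3s.png');b=c['frame']
# right lit edge shift of arm lower boundary: compare columns near 315
for n,i in(('h3',a),('h4',b)):
    g=cv2.cvtColor(i,cv2.COLOR_BGR2GRAY);print(n,g[198:222,300].tolist(),g[198:222,318].tolist())
E
```

```text
ee [ 0.535  -0.0402  0.0328] yaw 1.87 f [-0.1 -1.2  0.8] clk 8.43 lin [-0.0512  0.0007  0.0006] angz -0.0
h3 [92, 92, 83, 82, 83, 90, 96, 104, 103, 108, 120, 135, 115, 104, 100, 90, 83, 81, 81, 81, 80, 79, 80, 78] [84, 83, 89, 85, 82, 85, 103, 148, 193, 210, 211, 211, 209, 207, 181, 128, 99, 82, 77, 78, 79, 83, 104, 136]
h4 [78, 80, 86, 99, 102, 101, 104, 102, 102, 102, 103, 95, 86, 82, 79, 81, 79, 80, 81, 81, 80, 82, 91, 119] [80, 78, 82, 95, 132, 181, 201, 209, 212, 211, 206, 191, 151, 107, 86, 79, 80, 81, 81, 85, 118, 150, 162, 160]
```

Call:
drive_tool:
  linear:
    - [0.01,0,0]
    - [0.015,0,0]
    - [0.015,0,0]
  angular:
    - [0,0,0]
    - [0,0,0]
    - [0,0,0]

```text
clock: 8.73
ee_pos: [0.5344, -0.0382, 0.0329]
tool_rot: [0.594, 0.805, -0.0, 0.0]
ft_force: [0.6, -5.3, -1.6]
opening: 0.141
finger_force: 58.9
```

Captured: the arm followed and met its closed stop (−5.3 N). Backing off slightly and releasing.

Call:
drive_tool:
  linear:
    - [-0.008,0,0]
    - [-0.008,0,0]
    - [-0.008,0,0]
  angular:
    - [0,0,0]
    - [0,0,0]
    - [0,0,0]

```text
clock: 8.98
ee_pos: [0.5345, -0.039, 0.033]
tool_rot: [0.594, 0.804, 0.0, -0.0]
ft_force: [0.5, -0.1, -0.1]
opening: 0.149
finger_force: 59.0
```

Call:
drive_tool:
  linear:
    - [0,0,0]
    - [0,0,0]
    - [0,0,0]
    - [0,0,0]
    - [0,0,0]
    - [0,0,0]
    - [0,0,0]
    - [0,0,0]
  angular:
    - [0,0,0]
    - [0,0,0]
    - [0,0,0]
    - [0,0,0]
    - [0,0,0]
    - [0,0,0]
    - [0,0,0]
    - [0,0,0]
  fingers: 0

```text
clock: 9.65
ee_pos: [0.5348, -0.0393, 0.0331]
tool_rot: [0.594, 0.805, 0.0, -0.0]
ft_force: [-0.7, 0.9, -0.2]
opening: 0.496
finger_force: 0.0
```

```bash
python3 - <<'E'
from h import *
go([.5214,.0003,.0132],1.87);s=get_state();print(s['opening'])
c=capture('scene');cv2.imwrite('pics/h5s.png',c['frame'])
cv2.imwrite('pics/h5.png',cv2.resize(c['frame'][150:225,252:352],None,fx=8,fy=8,interpolation=cv2.INTER_CUBIC))
E
```

```text
ee [ 0.5348 -0.0393  0.0331] yaw 1.87 f [-0.7  0.9 -0.2] clk 9.65 lin [ 0.2089 -0.0058  0.0995] angz -0.0
0.4964193006404114
```

View pics/h5.png

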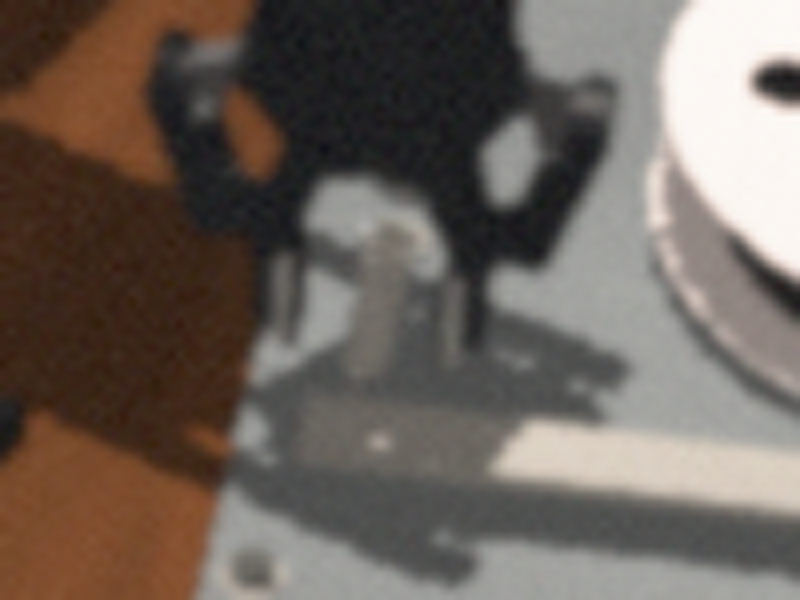

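Spring hangs by its hook on the arm, the eye resting on the plate, coil between the fingers. Moving to eye_end, tilted with the coil.

Call:
drive_tool:
  linear:
    - [0.07,0,0]
    - [0.14,0,0.02]
    - [0.207,0,0.04]
    - [0.207,0,0.08]
    - [0.207,0,0.1]
    - [0.207,0,0.1]
    - [0.207,0,0.1]
  angular:
    - [0,-0.009,0]
    - [0,-0.018,0]
    - [0,-0.0275,0]
    - [0,-0.0275,0]
    - [0,-0.0275,0]
    - [0,-0.0275,0]
    - [0,-0.0275,0]

```text
clock: 10.28
ee_pos: [0.5229, -0.0006, 0.0129]
tool_rot: [0.592, 0.801, -0.051, 0.069]
ft_force: [-0.1, -0.1, -0.0]
opening: 0.505
finger_force: 0.0
```

Call:
drive_tool:
  linear:
    - [0,0,0]
    - [0,0,0]
    - [0,0,0]
    - [0,0,0]
    - [0,0,0]
    - [0,0,0]
    - [0,0,0]
  angular:
    - [0,0,0]
    - [0,0,0]
    - [0,0,0]
    - [0,0,0]
    - [0,0,0]
    - [0,0,0]
    - [0,0,0]
  fingers: 1

```text
clock: 10.87
ee_pos: [0.523, -0.0001, 0.0135]
tool_rot: [0.592, 0.802, -0.051, 0.07]
ft_force: [-0.3, -3.1, 3.5]
opening: 0.148
finger_force: 58.5
```

```bash
python3 - <<'E'
from h import *
s=get_state();go([.5214,.0003,.0132],1.87);print(s['opening'],s['finger_force'],Ro.from_quat(s['tool_rot']).as_matrix().round(3).tolist())
E
```

```text
ee [ 5.23e-01 -1.00e-04  1.35e-02] yaw 1.87 f [-0.3 -3.1  3.5] clk 10.87 lin [ 0.0042 -0.0069  0.0006] angz -0.0
0.14826238211794773 58.53985905647278 [[-0.29, 0.956, 0.051], [0.941, 0.295, -0.165], [-0.172, 0.001, -0.985]]
```

Call:
drive_tool:
  linear:
    - [0.001,0,-0.02]
    - [0.003,0,-0.04]
    - [0.006,-0.001,-0.06]
    - [0.0085,-0.0015,-0.078]
    - [0.0085,-0.0015,-0.078]
    - [0.0085,-0.0015,-0.078]
  angular:
    - [0,0.006,0]
    - [0,0.014,-0.001]
    - [0,0.021,-0.002]
    - [0,0.0275,-0.0027]
    - [0,0.0275,-0.0027]
    - [0,0.0275,-0.0027]

```text
clock: 11.37
ee_pos: [0.5212, 0.0036, 0.0279]
tool_rot: [0.587, 0.809, -0.001, 0.0]
ft_force: [1.2, -2.7, -2.2]
opening: 0.144
finger_force: 58.5
```

```bash
python3 - <<'E'
from h import *
s=get_state();go([.5119,.0287,.0285],1.887);print(s['opening'],s['finger_force'],Ro.from_quat(s['tool_rot']).as_matrix().round(3).tolist())
E
```

```text
ee [0.5212 0.0036 0.0279] yaw 1.886 f [ 1.2 -2.7 -2.2] clk 11.37 lin [ 0.1336 -0.0056 -0.0032] angz -0.0002
0.1437815897946241 58.49234461784363 [[-0.31, 0.951, -0.001], [0.951, 0.31, -0.001], [-0.001, -0.001, -1.0]]
```

Call:
drive_tool:
  linear:
    - [0.02,-0.001,-0.005]
    - [0.04,-0.002,-0.005]
    - [0.06,-0.003,-0.005]
    - [0.08,-0.004,-0.005]
    - [0.1,-0.005,-0.005]
    - [0.12,-0.005,-0.005]
    - [0.12,-0.005,-0.005]
    - [0.12,-0.005,-0.005]
  angular:
    - [0,0,0]
    - [0,0,0]
    - [0,0,0]
    - [0,0,0]
    - [0,0,0]
    - [0,0,0]
    - [0,0,0]
    - [0,0,0]

```text
clock: 12.03
ee_pos: [0.5134, 0.026, 0.0291]
tool_rot: [0.586, 0.811, -0.001, 0.002]
ft_force: [3.8, -11.9, -3.1]
opening: 0.149
finger_force: 58.5
```

```bash
python3 - <<'E'
from h import *
s=get_state();go([.5119,.0287,.0285],1.887)
c=capture('scene');cv2.imwrite('pics/s1s.png',c['frame'])
g=s['ee_pos'];d=np.array([-.311,.95])
e=np.array([*(g[:2]+.03*d),g[2]-.001]);print('eye pred',e,px(c,e),'post top',px(c,[.5026,.0572,.023]))
t=capture('top');print('top eye',px(t,e));cv2.imwrite('pics/s1t.png',t['frame'])
u,v=px(c,e).astype(int);print(u-20,v-18)
a=cv2.resize(c['frame'][v-18:v+18,u-20:u+20],None,fx=10,fy=10,interpolation=cv2.INTER_CUBIC)
u,v=px(t,e).astype(int);print(u-20,v-18)
b=cv2.resize(t['frame'][v-18:v+18,u-20:u+20],None,fx=10,fy=10,interpolation=cv2.INTER_CUBIC)
cv2.imwrite('pics/s1.png',np.hstack([a,b]))
E
```

```text
ee [0.5134 0.026  0.0291] yaw 1.89 f [  3.8 -11.9  -3.1] clk 12.03 lin [ 0.0152 -0.0029  0.0031] angz 0.0005
eye pred [0.50406739 0.05449881 0.02814071] [302.95258538 167.7448483 ] post top [302.79309339 168.47877532]
top eye [208.54814051 216.12400137]
282 149
188 198
```

View pics/s1.png

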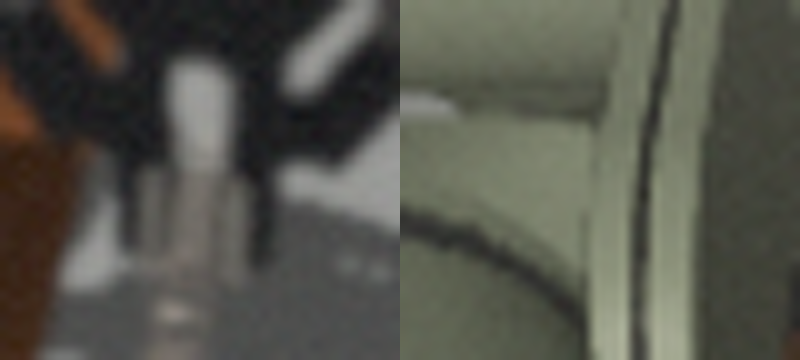

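The eye is hidden from both cameras, so I go by geometry plus force: 12.5 N, near the 12.8 N expected when centred. Centring, then lowering with matching tilt and watching the force.

Call:
drive_tool:
  linear:
    - [0.007,-0.002,0]
    - [0.013,-0.003,0]
    - [0.013,-0.003,0]
    - [0.013,-0.003,0.008]
    - [0.013,-0.003,0.016]
    - [0.013,-0.003,0.025]
    - [0.013,-0.003,0.025]
    - [0.013,-0.003,0.025]
  angular:
    - [0,0,0]
    - [0,0,0]
    - [0,0,0]
    - [0,-0.002,0]
    - [0,-0.0045,0]
    - [0,-0.007,0]
    - [0,-0.007,0]
    - [0,-0.007,0]

```text
clock: 12.8
ee_pos: [0.5123, 0.0282, 0.0243]
tool_rot: [0.585, 0.81, -0.014, 0.019]
ft_force: [4.8, -13.0, -3.5]
opening: 0.151
finger_force: 58.5
```

Call:
drive_tool:
  linear:
    - [0,0,0.006]
    - [0,0,0.012]
    - [0,0,0.018]
    - [0,0,0.018]
  angular:
    - [0,-0.0015,0]
    - [0,-0.003,0]
    - [0,-0.005,0]
    - [0,-0.005,0]

```text
clock: 13.13
ee_pos: [0.5122, 0.0281, 0.0207]
tool_rot: [0.585, 0.81, -0.024, 0.032]
ft_force: [4.4, -12.7, -2.1]
opening: 0.152
finger_force: 58.5
```

Call:
drive_tool:
  linear:
    - [0,0,0.006]
    - [0,0,0.012]
    - [0,0,0.018]
    - [0,0,0.022]
    - [0,0,0.022]
  angular:
    - [0,-0.001,0]
    - [0,-0.002,0]
    - [0,-0.004,0]
    - [0,-0.004,0]
    - [0,-0.004,0]

```text
clock: 13.55
ee_pos: [0.5124, 0.0277, 0.0165]
tool_rot: [0.585, 0.81, -0.031, 0.042]
ft_force: [4.9, -13.0, -0.2]
opening: 0.152
finger_force: 58.6
```

Call:
drive_tool:
  linear:
    - [-0.01,0,0.0]
    - [-0.02,0,0.0]
    - [-0.025,0,0.0]
    - [-0.025,0,0.0]
  angular:
    - [0,0,0]
    - [0,0,0]
    - [0,0,0]
    - [0,0,0]

```text
clock: 13.88
ee_pos: [0.5139, 0.0232, 0.0171]
tool_rot: [0.585, 0.809, -0.03, 0.042]
ft_force: [3.4, -10.2, -1.0]
opening: 0.145
finger_force: 58.6
```

Call:
drive_tool:
  linear:
    - [-0.006,0,0.0]
    - [-0.012,0,0.0]
    - [-0.015,0,0.0]
    - [-0.015,0,0.0]
  angular:
    - [0,0,0]
    - [0,0,0]
    - [0,0,0]
    - [0,0,0]

```text
clock: 14.22
ee_pos: [0.514, 0.0224, 0.0171]
tool_rot: [0.586, 0.809, -0.029, 0.04]
ft_force: [1.6, 3.6, -0.0]
opening: 0.148
finger_force: 58.8
```

Captured: the load transferred to the neck. Neutralise, release and retreat.

Call:
drive_tool:
  linear:
    - [0.006,0,0]
    - [0.006,0,0]
  angular:
    - [0,0,0]
    - [0,0,0]

```text
clock: 14.38
ee_pos: [0.514, 0.0226, 0.0171]
tool_rot: [0.586, 0.809, -0.03, 0.041]
ft_force: [1.9, -0.1, 0.3]
opening: 0.146
finger_force: 58.8
```

Call:
drive_tool:
  linear:
    - [0,0,0]
    - [0,0,0]
    - [0,0,0]
    - [0,0,0]
    - [0,0,0]
    - [0,0,0]
    - [0,0,0]
  angular:
    - [0,0,0]
    - [0,0,0]
    - [0,0,0]
    - [0,0,0]
    - [0,0,0]
    - [0,0,0]
    - [0,0,0]
  fingers: 0

```text
clock: 14.97
ee_pos: [0.5134, 0.0222, 0.0168]
tool_rot: [0.586, 0.808, -0.03, 0.04]
ft_force: [-0.1, -0.3, 0.4]
opening: 0.498
finger_force: 0.0
```

Call:
drive_tool:
  linear:
    - [0,0,-0.1]
    - [0,0,-0.3]
    - [0,0,-0.5]
    - [0,0,-0.7]
    - [0,0,-0.9]
    - [0,0,-0.9]
    - [0,0,-0.9]
  angular:
    - [0,0,0]
    - [0,0,0]
    - [0,0,0]
    - [0,0,0]
    - [0,0,0]
    - [0,0,0]
    - [0,0,0]

```text
clock: 15.55
ee_pos: [0.5094, 0.0398, 0.1985]
tool_rot: [0.586, 0.808, -0.028, 0.042]
ft_force: [0.7, -0.6, -1.4]
opening: 0.5
finger_force: 0.0
```

Call:
drive_tool:
  linear:
    - [-0.2,-0.2,-0.2]
    - [-0.4,-0.4,-0.2]
    - [-0.6,-0.6,-0.2]
    - [-0.8,-0.8,-0.2]
    - [-1,-1,-0.2]
    - [-1,-1,-0.2]
    - [-1,-1,-0.2]
    - [-1,-1,-0.2]
  angular:
    - [0,0,0]
    - [0,0,0]
    - [0,0,0]
    - [0,0,0]
    - [0,0,0]
    - [0,0,0]
    - [0,0,0]
    - [0,0,0]

```text
clock: 16.22
ee_pos: [0.3748, -0.2132, 0.2551]
tool_rot: [0.59, 0.806, -0.032, 0.039]
ft_force: [1.0, 1.0, 0.2]
opening: 0.503
finger_force: 0.0
```

```bash
python3 - <<'E'
from h import *
s=get_state();print(s['ee_pos'],s['ft_force'],s['clock'])
t=capture('top');c=capture('scene')
a=cv2.resize(t['frame'][175:235,195:295],(800,480),interpolation=cv2.INTER_CUBIC)[:300+40]
b=cv2.resize(c['frame'][155:217,255:355],(800,496),interpolation=cv2.INTER_CUBIC)
cv2.imwrite('pics/end.png',cv2.resize(np.vstack([a[:340],b]),(700,600)))
E
```

```text
[ 0.37476062 -0.21323703  0.25513364] [1.02103953 1.01859907 0.20907286] 16.2167
```

View pics/end.png

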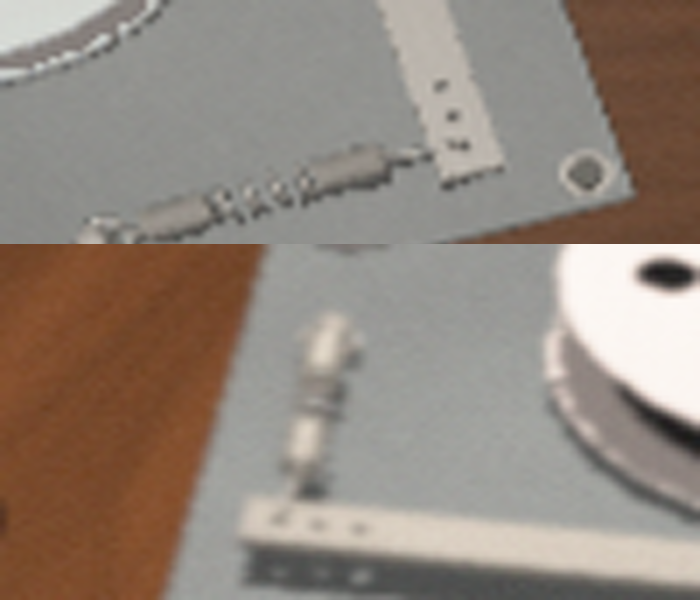

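Top and scene views show the spring stretched, its hook in the end hole (≈(455,148) in the top crop) and its eye round the post (≈(95,232)). The arm is closed and the gripper clear. Handing in.

```bash
python3 -c "
from plant import *
print(close_job())"
```

```text
the job is handed in; nothing more can be done
None
```

I handed the job in at about 16 s of the 67 s allowed. The spring's hook is in the brake arm's end hole and its eye is round the anchor post under the head. The arm has been pulled closed, the gripper is clear of everything, and the hand-in call returned no verdict.

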